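Clamp the bedside torch into its charging dock

TASK

Put the torch to charge: lift the dock's sprung clamp bar by its knob, turn it well aside and leave it parked on its ledge, lay the torch in the trough with its short tail end towards the brass contact, and slide it along until the contact is pressed fully home, pushing gently. Then turn the bar back across the torch and let it down by hand until it clamps the barrel, without pressing hard; never let the bar snap down, and leave the other things on the nightstand where they are.

Things in the scene. Friction and masses are not known exactly. Their poses are not given: they have to be found in the camera images.
- dock: torch charging dock, fixed: white base plate 129 x 108 x 12 mm (x 0..129, y -28..80) carrying a grey V trough, the clamp's post, a ledge block and an aluminium stop. Origin on the table top under the trough's axis, at the head end of the plate; x along the trough towards the contact, y across towards the post (its axis at x 50, y 45), z up. Sizes in mm
- trough (a point): middle of the axis on which the seated 28 mm barrel lies: dock x 33, y 0, z 46 (barrel top z 60). The V (45-degree faces) spans dock x 6..60; its walls reach y +-23 and z 44. Nothing stands under the torch at x below 6 (bare plate, z 12, from x 0): grip the overhanging barrel there, pads' centre at x -9 or less even at the end of the slide. Lay the tail face at x 74 to 76
- rail (a point): fixed point on the trough's axis, dock x 79. An aluminium stop block (32 wide, top z 58) with a brass contact plate is set by hand along here, its place not measured: the plate's free face is at dock x 79 to 99, and 5 mm more when pressed home on the rigid stop. The plate resists by only 0.1 to 0.3 N: a force step of some 5 N along x tells that the torch is home. 22 N is too hard
- ledge (a point): centre of the flat top of the ledge, a fixed grey block beside the post, 20.5 mm along dock x, 44 mm along y, its top at dock z 50. The bar's tongue stands on it when the bar is parked
- bar_knob (a point): top centre of the clamp's white knob, on the post's upright axis; z 86 mm with the bar fully down. The knob is 12 mm thick (point x), 22 mm long (point y), 26 mm high; it turns and rises with the bar under it. On the +y side, 44 to 52 mm below this point, a tongue (10 wide, reaching 30 mm from the axis) lies against the ledge's side and blocks turning until the bar is lifted 16 mm
- bar_tip (a point): free end of the steel clamp bar (12 wide, 7 thick), on its underside, 60 mm from the post's axis; z 53 mm when fully down. Closed, the bar crosses over the trough
- bar_lift (a joint): height of the bar in m: 0 fully down on an empty trough, 0.007 clamping the barrel, 0.016 standing on the ledge, 0.028 at most. A spring (4 N at 0, 6 N at 0.016, and 1.5 N weight) pulls it down. Let go 2 mm or more up it snaps down faster than the 0.3 m/s allowed: lower it by hand until it bears and the hand feels the load go, then open
- bar_turn (a joint): turn of the bar in rad, counter-clockwise from above: 0 closed across the trough (end stop), 1.5 turned aside along dock x over the stop end (end stop). Light friction. Parked well beyond 1.0; only within about 0.08 of 0 can the tongue pass down beside the ledge
- contact (a joint): travel of the brass contact plate in m: 0 free, 0.005 pressed fully home against the stop
- torch: hand torch, 164 mm long, 0.13 to 0.25 kg, lying level on its hexagonal ends. Origin on its axis, 16 mm above the table; x along the axis to the tail. Round aluminium barrel 28 mm across, x -63..55; short dark hexagonal tail (32 across flats) x 55..67; long hexagonal head (32) to the lens at x -97. Centre of mass near x 5. To clear the trough grip the barrel at about x -47
- torch_tail (a point): centre of the torch's flat tail face (torch x 67 mm), the end that presses the contact; axes as the torch's
- aid_case: blue hearing aid case, 60 x 85 x 32 mm, origin under its centre; bystander
- dish: white ceramic dish, 90 mm wide, 28 mm high, origin under its centre; bystander
- mirror: small round folding mirror, 68 mm wide, 16 mm high, origin under its centre; bystander
- pill_box: clear pill organiser, 34 x 125 x 22 mm, origin under its centre; bystander
- remote: grey remote control, 125 x 36 x 16 mm, origin under its centre; bystander
- blister: battery blister card, 60 x 85 x 4 mm, origin under its centre; bystander
- glasses_case: brown glasses case, 60 x 155 x 36 mm, origin under its centre; bystander
Mind the look-alikes: they are no part of the job. Leave any pink look-alike of the torch alone. Leave any blue look-alike of the dock alone.

How it is judged:
By the outcome, as a careful person would: the job done as asked, in the order asked, and still so for the second after the job is handed in, with the robot touching nothing.
It also fails if it takes over 72 s, if anything falls off the work surface, if the arm or the gripper's body presses on something with over 40 N, if the wrist force passes 120 N, or if a joint passes its speed limit or range.

ROBOT

A 6-joint arm with a two-finger parallel gripper is mounted at the origin on the work surface. World frame = base frame: x ahead of the robot, y to its left, z up, the work surface at z = 0. Lengths are in mm, angles in rad, forces in N, time in s.
With the tool pointing down it reaches from about 300 to 750 mm from the base axis. Payload 8.5 kg.
Tool frame: the origin (TCP) lies midway between the tips of the shut fingers; the grasp point (between the pads) lies 19 mm behind it; z points along the fingers, y is the line along which they close (so a half turn about z gives the same grasp; the last joint's range is limited). The gripper opens to 85 mm and grips with 20 to 120 N. Pads are 22 mm wide; open, the fingers measure 114 mm over their backs; the gripper's body (76 mm by 85 mm) begins 54 mm behind the grasp point. The pads swing forward as they close: fully open they stand 13 mm farther back than shut.
Start: joints at [-1.549, 0.381, 1.297, -0, 1.464, -0.215], TCP at [129.022, -534.634, 231.322] pointing down, gripper open.
Joint ranges: [-3.11, 3.11], [-0.89, 2.33], [0.22, 2.48], [-1.42, 4.56], [0.17, 2.85], [-2.88, 2.88]. Speed limits (rad/s): [2.39, 2.39, 3.14, 3.14, 3.14, 3.14].

INTERFACE

Orientations are given as a 3x3 rotation matrix whose columns are the frame's x, y, z axes.
In Python, from plant import r, snapshot, camera_params, ticket gives the robot as it stands. The module is installed in compiled form; this text tells all that it offers.
- The arm moves only by the tool carry_out, never from a script. Its argument "commands" is a list of rows, each a list of 3 entries, a list of its own where there are three numbers: the shift along the tool's x, y, z in m, then the turn, a rotation vector about the tool's x, y, z in rad, then the opening, from -1 (shut) to 1 (fully open). In form: [[[x, y, z], [wx, wy, wz], grip], ...]. A call has 1 to 20 rows; each row is the pose to reach, as a shift and turn from the pose commanded when the call began, along the tool's axes at that moment; what a row does not reach only later rows make up. A row lasts 1/8 s, in which the tool goes at most 62.5 mm and 10.7 degrees, less where a joint would pass 70% of its speed; a pose out of reach is approached as far as the arm can. A call with a gripper value outside its range is refused whole. The fingers move at their own pace and stop on an object; "grip_force" is the grip in N (left out, the last holds). Time passes only in rows, so rows that repeat a pose let the fingers close. It gives the time, the measured TCP pose, the force, the opening and the grip force at its end, in the units of the state.
- r.state(): the state, without advancing time (a new reading comes with each control period).
- snapshot(name): name is "side" or "top" or "wrist"; returns the picture (480x640x3 uint8, blue, green, red); there is no depth.
- camera_params(name): a dict with "camera_matrix" (3x3 intrinsics, pixels), "R" (3x3) and "t" (3): a world point X has camera coordinates R X + t; the wrist camera has in their place "hand_eye" (4x4, takes a point from camera to tool coordinates, whose origin is the TCP and whose axes are the flange's). Camera axes: x right, y down, z forward; pixel columns grow to the right and rows downward; lengths in mm; the calibration is good to about 2 mm. A picture is of the moment at which its call begins: read the wrist's pose just before it. camera_params takes no time and is no camera call.
- ticket.sign_off(): hands the job in; it is judged then, once.
The state is a dict: "time": time; "joint_positions": joint angles; "joint_vel": joint speeds; "effort": joint torques, N m; "ee_pos": TCP position; "eef_rot": TCP orientation; "force": force on the tool from outside, world axes, zero at the start; "ft_torque": the same for the moment, N m; "finger_gap": finger opening in mm; "gripper_force": force on a finger pad.
Only numpy, scipy, OpenCV 4.12 (cv2) and the standard library are available. Lean on these libraries where they do the work, as an engineer would, in place of code of your own. Each camera call takes 0.05 s, during which the arm holds its last target. There are 200 camera calls.

## Working session

There is one attempt and no reset: what is moved stays moved. The work goes in short steps, Python scripts to look and compute and a tool call to move; the robot and the scene stay as the last step left them, time stands still between calls to the robot, and variables do not carry over. Pictures are saved under pics/ and viewed, at most 13 in all, crops included, and the job is handed in when it is done.

Besides the shell and the picture viewer there is one more tool, called after ">>>" by a JSON object that holds its "name" and its "arguments". carry_out: Moves the arm, as the interface text tells. Its arguments: {"type":"object","properties":{"commands":{"type":"array"},"grip_force":{"type":"number"}},"required":["commands"]}

```bash
mkdir -p pics; python3 - <<'E'
from plant import r,snapshot,camera_params
import cv2
for n in ("top","side"):
    cv2.imwrite(f"pics/{n}0.png",snapshot(n))
    p=camera_params(n);print(n,p["camera_matrix"],p["R"],p["t"])
print(camera_params("wrist"));s=r.state();print(s)
E
```

```text
top [[483.9510596   0.        313.9497179]
 [  0.        483.9510596 244.2118574]
 [  0.          0.          1.       ]] [[-0.01668532 -0.99949537 -0.02702979]
 [-0.99797928  0.01830551 -0.06084631]
 [ 0.0613104   0.02595993 -0.9977811 ]] [ 62.73268604 569.1938133  957.69264733]
side [[449.99111663   0.         318.8924212 ]
 [  0.         449.99111663 231.70923384]
 [  0.           0.           1.        ]] [[-0.93905794 -0.34373082 -0.00439422]
 [-0.15607994  0.43772336 -0.88545881]
 [ 0.30628294 -0.83081128 -0.46469708]] [539.68883051 157.84417512 833.10530311]
{'camera_matrix': array([[348.78513104,   0.        , 317.70150594],
       [  0.        , 348.78513104, 239.77662541],
       [  0.        ,   0.        ,   1.        ]]), 'hand_eye': array([[-3.97318433e-04, -9.47473310e-01, -3.19834596e-01,
         8.23723418e+01],
       [ 9.99999275e-01, -1.28542865e-05, -1.20418196e-03,
        -8.80231302e-01],
       [ 1.13681902e-03, -3.19834842e-01,  9.47472628e-01,
        -1.43456014e+02],
       [ 0.00000000e+00,  0.00000000e+00,  0.00000000e+00,
         1.00000000e+00]])}
{'time': 0.1, 'joint_positions': array([-1.54927496e+00,  3.81149285e-01,  1.29818737e+00,  2.80553960e-05,
        1.46359542e+00, -2.15296438e-01]), 'joint_vel': array([ 6.38281043e-04, -1.46800322e-03, -3.29715633e-03,  2.29948906e-03,
       -9.18565392e-04, -6.74970876e-05]), 'effort': array([ 3.79151330e-03, -4.49216831e+01, -2.31655151e+01, -1.46347143e-04,
        3.66108914e-03, -1.78101715e-05]), 'ee_pos': array([ 129.03664657, -534.3744411 ,  230.76161272]), 'eef_rot': array([[ 9.72090180e-01,  2.34607507e-01, -9.35980107e-07],
       [ 2.34607297e-01, -9.72089307e-01,  1.33970715e-03],
       [ 3.13395498e-04, -1.30253575e-03, -9.99999103e-01]]), 'force': array([ 0.11360105,  0.61467365, -0.44185844]), 'ft_torque': array([ 0.00069988, -0.01407309, -0.0322332 ]), 'gripper_force': 0.0, 'finger_gap': 85.62992747963281}
```

View pics/top0.png

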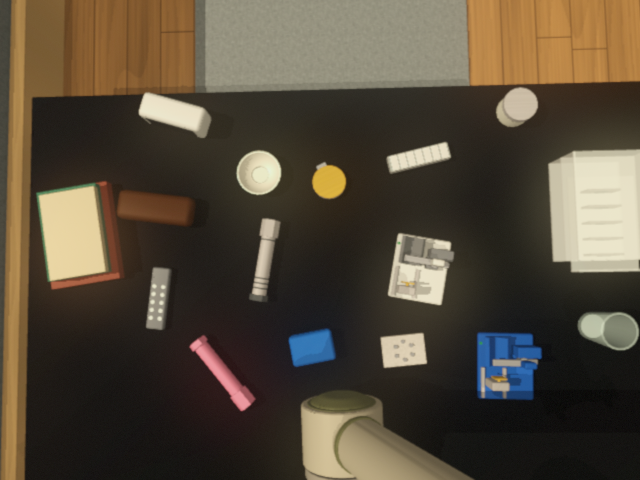

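View pics/side0.png

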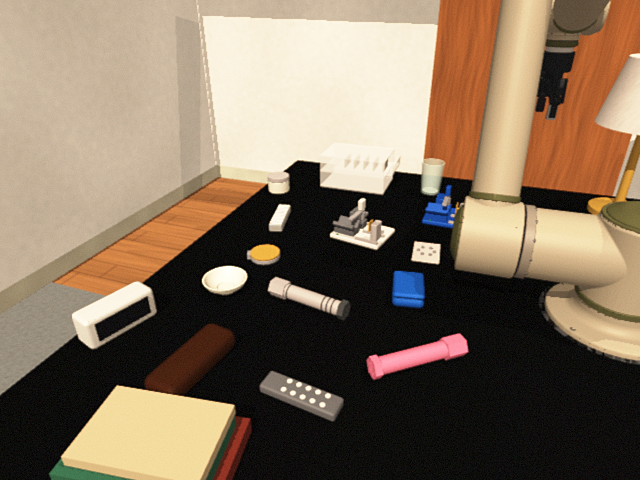

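```bash
cat > h.py <<'E'
import numpy as np,cv2
from plant import r,snapshot,camera_params
def ray(p,u,v,z):
    """pixel -> world at height z, fixed camera"""
    K,R,t=p["camera_matrix"],p["R"],p["t"]
    d=R.T@np.linalg.inv(K)@[u,v,1]; c=-R.T@t
    return c+d*(z-c[2])/d[2]
def wp(s):
    p=camera_params("wrist");H=p["hand_eye"];A=np.eye(4);A[:3,:3]=s["eef_rot"];A[:3,3]=s["ee_pos"]
    M=np.linalg.inv(A@H);return dict(camera_matrix=p["camera_matrix"],R=M[:3,:3],t=M[:3,3])
def proj(p,X):
    q=(p["R"]@np.atleast_2d(X).T).T+p["t"];q=q@p["camera_matrix"].T;return q[:,:2]/q[:,2:]
E
python3 - <<'E'
from h import *
im=cv2.imread("pics/top0.png");a=cv2.resize(im[225:315,375:465],(540,540),interpolation=cv2.INTER_CUBIC)
b=cv2.resize(im[210:310,240:290],(270,540),interpolation=cv2.INTER_CUBIC)
cv2.imwrite("pics/crop.png",np.hstack([a,b]))
p=camera_params("top")
print(ray(p,270,221,16),ray(p,258.5,300,16))
for q in [(398,234),(452,242),(443,305),(389,297)]:print(ray(p,*q,12))
E
```

```text
[619.22414312 141.34302281  16.        ] [459.88731716 166.3366343   16.        ]
[ 588.15445545 -117.44564789   12.        ]
[ 569.94666878 -225.28746438   12.        ]
[ 444.09485928 -203.1436002    12.        ]
[461.66689326 -96.00664858  12.        ]
```

View pics/crop.png

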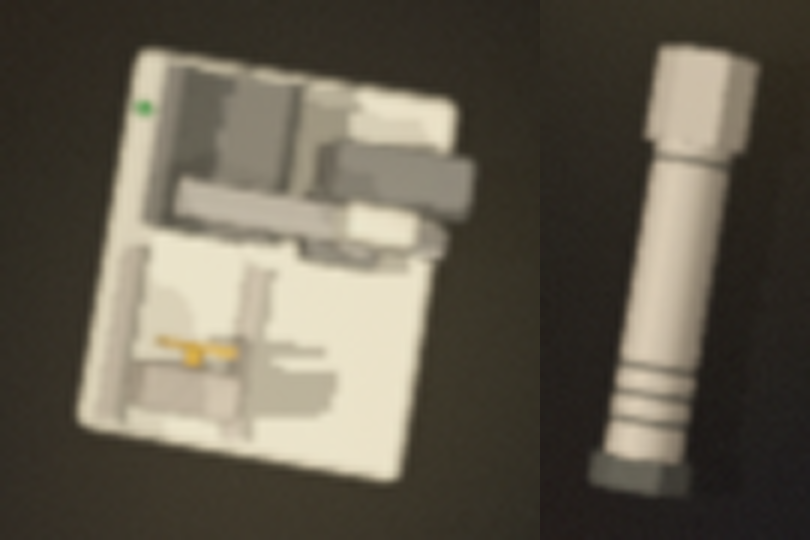

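Torch lens is at about (270,221) and its tail at (258,300). The white dock's plate corners are at (398,234), (452,242), (443,305) and (389,297). The bar is closed and the white knob is near (438,262). The dock's x axis points at about 170° in the world, and the torch already lies nearly parallel to it.

>>> {"name": "carry_out", "arguments": {"commands": [[[0.47,-0.25,0.03],[0,0,-1.159],0],[[0.47,-0.25,0.03],[0,0,-1.159],0],[[0.47,-0.25,0.03],[0,0,-1.159],0],[[0.47,-0.25,0.03],[0,0,-1.159],0],[[0.47,-0.25,0.03],[0,0,-1.159],0],[[0.47,-0.25,0.03],[0,0,-1.159],0],[[0.47,-0.25,0.03],[0,0,-1.159],0],[[0.47,-0.25,0.03],[0,0,-1.159],0],[[0.47,-0.25,0.03],[0,0,-1.159],0],[[0.47,-0.25,0.03],[0,0,-1.159],0],[[0.47,-0.25,0.03],[0,0,-1.159],0],[[0.47,-0.25,0.03],[0,0,-1.159],0],[[0.47,-0.25,0.03],[0,0,-1.159],0],[[0.47,-0.25,0.03],[0,0,-1.159],0],[[0.47,-0.25,0.03],[0,0,-1.159],0],[[0.47,-0.25,0.03],[0,0,-1.159],0]]}}

```text
time: 2.1
ee_pos: [527.2, -181.4, 201.3]
eef_rot: [[0.174, 0.985, 0.0], [0.985, -0.174, 0.0], [0.0, 0.0, -1.0]]
force: [-0.3, -0.2, 0.3]
finger_gap: 42.8
gripper_force: 0.0
```

```bash
python3 - <<'E'
from h import *
s=r.state();im=snapshot("wrist");cv2.imwrite("pics/w1raw.png",im)
print(s["time"],s["ee_pos"],s["eef_rot"].round(3),s["joint_positions"].round(2),s["finger_gap"],s["force"])
np.savez("w1.npz",e=s["ee_pos"],R=s["eef_rot"])
p=camera_params("top");print("knob top",ray(p,438.3,262,86))
# overlay predicted dock
c=np.array([516,-160.5]);a=np.radians(170.15);xd=np.array([np.cos(a),np.sin(a)]);yd=np.array([-xd[1],xd[0]])
D=lambda x,y,z:[*(c+(x-64.5)*xd+(y-26)*yd),z]
P=[D(0,-28,12),D(0,80,12),D(129,80,12),D(129,-28,12),D(50,45,86),D(50,-15,60),D(6,0,30),D(60,0,30)]
w=wp(s)
for q in proj(w,P):
    print(q.round());cv2.circle(im,tuple(int(v) for v in q),2,(0,0,255),-1)
cv2.imwrite("pics/w1.png",im)
E
```

```text
2.1 [ 527.2373391  -181.38787661  201.32257822] [[ 0.174  0.985  0.   ]
 [ 0.985 -0.174  0.   ]
 [ 0.     0.    -1.   ]] [-0.54  0.42  1.33  0.    1.4  -0.37] 42.780450748605126 [-0.30745837 -0.18017068  0.25027874]
knob top [ 528.67355505 -179.66248013   86.        ]
[373. 134.]
[368. 246.]
[240. 246.]
[231. 135.]
[318. 235.]
[318. 154.]
[367. 168.]
[307. 168.]
```

View pics/w1.png

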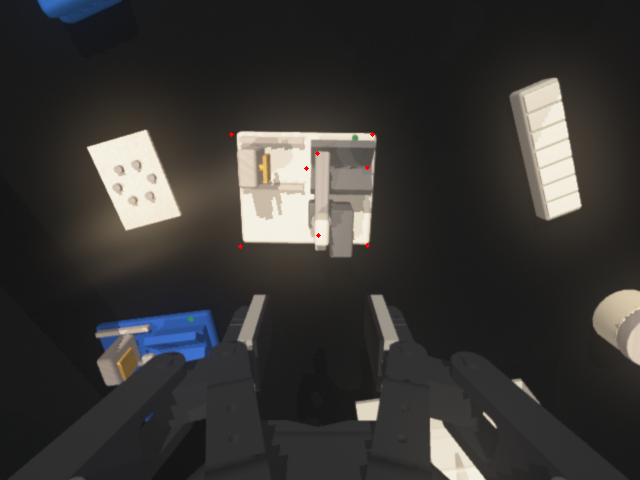

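```bash
python3 - <<'E'
import cv2
im=cv2.imread("pics/w1raw.png");cv2.imwrite("pics/w1c.png",cv2.resize(im[120:265,225:385],(800,725)[:2],interpolation=cv2.INTER_CUBIC)[:600+0])
im2=im[125:265,225:385];cv2.imwrite("pics/w1c.png",cv2.resize(im2,None,fx=4,fy=4,interpolation=cv2.INTER_CUBIC))
E
```

```text
(no output)
```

View pics/w1c.png

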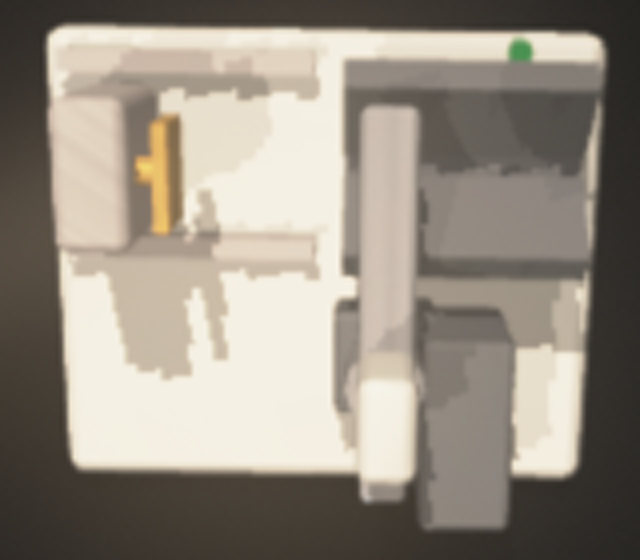

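```bash
cat >> h.py <<'E'
def w1():
    f=np.load("w1.npz");return wp(dict(ee_pos=f["e"],eef_rot=f["R"]))
E
python3 - <<'E'
from h import *
w=w1();c=lambda x,y,z:ray(w,225+x/4,125+y/4,z)
k=c(387,430,86);print("knob",k, "tip",c(389,105,60))
C=np.array([c(605,35,12),c(577,475,12),c(73,470,12),c(47,25,12)])[:,:2];print(C)
M=np.array([[0,-28],[0,80],[129,80],[129,-28.]])
mc=C.mean(0);H=(M-M.mean(0)).T@(C-mc);U,S,V=np.linalg.svd(H);R=V.T@U.T
o=mc-R@M.mean(0);print("origin",o,"ang",np.degrees(np.arctan2(R[1,0],R[0,0])))
D=lambda q:R.T@(q[:2]-o)
print("knob in dock",D(k),"contact",D(c(180,175,46)),"V start", D(c(595,100,44)),"tip",D(c(389,105,60)), "resid",(C-(M@R.T+o)).round(1).tolist())
print("wrist: post world",R@[50,45]+o)
E
```

```text
knob [ 530.23602596 -179.82077196   86.        ] tip [ 541.05775218 -121.39607233   60.        ]
[[ 592.21365979 -118.40257805]
 [ 572.28550654 -222.92937034]
 [ 447.22708445 -199.41193595]
 [ 467.30684498  -94.04561019]]
origin [ 587.99273442 -145.26947719] ang 169.17860619642693
knob in dock [50.24269411 44.78058767] contact [94.33499535  1.40933856] V start [  7.26621573 -15.01647184] tip [ 50.58253349 -14.63691644] resid [[-1.0, -0.6], [-0.7, 0.9], [1.0, 0.2], [0.8, -0.5]]
wrist: post world [ 530.43321005 -180.08184789]
```

The dock fits well: origin (588, -145), angle 169.2°, with the knob within 0.3 mm of (50,45). The contact's free face is at about dock x 94. Next I descend to the knob and grip it.

>>> {"name": "carry_out", "arguments": {"commands": [[[0.002,0.003,0.05],[0,0,0.012],0],[[0.002,0.003,0.1],[0,0,0.012],0],[[0.002,0.003,0.12],[0,0,0.012],0],[[0.002,0.003,0.142],[0,0,0.012],0],[[0.002,0.003,0.142],[0,0,0.012],0],[[0.002,0.003,0.142],[0,0,0.012],-1],[[0.002,0.003,0.142],[0,0,0.012],-1],[[0.002,0.003,0.142],[0,0,0.012],-1],[[0.002,0.003,0.142],[0,0,0.012],-1],[[0.002,0.003,0.142],[0,0,0.012],-1]], "grip_force": 50}}

```text
time: 3.4
ee_pos: [530.5, -180.1, 60.5]
eef_rot: [[0.186, 0.983, 0.001], [0.983, -0.186, -0.001], [-0.001, 0.001, -1.0]]
force: [-4.1, 0.1, 5.5]
finger_gap: 11.3
gripper_force: 49.9
```

>>> {"name": "carry_out", "arguments": {"commands": [[[0,0,-0.004],[0,0,0],-1],[[0,0,-0.008],[0,0,0],-1],[[0,0,-0.012],[0,0,0],-1],[[0,0,-0.016],[0,0,0],-1],[[0,0,-0.02],[0,0,0],-1],[[0,0,-0.0215],[0,0,0],-1],[[0,0,-0.0215],[0,0,0],-1],[[0,0,-0.0215],[0,0,0],-1]]}}

```text
time: 4.4
ee_pos: [530.4, -179.9, 80.7]
eef_rot: [[0.186, 0.983, -0.0], [0.983, -0.186, 0.0], [-0.0, -0.0, -1.0]]
force: [-1.3, -2.2, -7.5]
finger_gap: 11.2
gripper_force: 48.7
```

>>> {"name": "carry_out", "arguments": {"commands": [[[0,0,0],[0,0,-0.1],-1],[[0,0,0],[0,0,-0.2],-1],[[0,0,0],[0,0,-0.32],-1],[[0,0,0],[0,0,-0.44],-1],[[0,0,0],[0,0,-0.56],-1],[[0,0,0],[0,0,-0.68],-1],[[0,0,0],[0,0,-0.8],-1],[[0,0,0],[0,0,-0.92],-1],[[0,0,0],[0,0,-1.04],-1],[[0,0,0],[0,0,-1.16],-1],[[0,0,0],[0,0,-1.28],-1],[[0,0,0],[0,0,-1.36],-1],[[0,0,0],[0,0,-1.42],-1],[[0,0,0],[0,0,-1.42],-1],[[0,0,0],[0,0,-1.42],-1]]}}

```text
time: 6.28
ee_pos: [529.0, -180.6, 80.3]
eef_rot: [[-0.943, 0.331, -0.004], [0.331, 0.943, -0.001], [0.004, -0.002, -1.0]]
force: [-8.7, -7.3, -8.0]
finger_gap: 11.0
gripper_force: 48.8
```

>>> {"name": "carry_out", "arguments": {"commands": [[[0,0,0.001],[0,0,0],-1],[[0,0,0.002],[0,0,0],-1],[[0,0,0.003],[0,0,0],-1],[[0,0,0.0035],[0,0,0],-1],[[0,0,0.004],[0,0,0],-1],[[0,0,0.0045],[0,0,0],-1],[[0,0,0.0045],[0,0,0],-1]]}}

```text
time: 7.15
ee_pos: [529.0, -180.6, 76.7]
eef_rot: [[-0.944, 0.331, -0.004], [0.331, 0.944, -0.001], [0.003, -0.002, -1.0]]
force: [-11.1, -6.7, 0.3]
finger_gap: 10.7
gripper_force: 50.1
```

>>> {"name": "carry_out", "arguments": {"commands": [[[0,0,0.0005],[0,0,0],-1],[[0,0,0.0005],[0,0,0],-1],[[0,0,0.0005],[0,0,0],-0.2],[[0,0,0.0005],[0,0,0],-0.2],[[0,0,0.0005],[0,0,0],-0.2],[[0,0,-0.03],[0,0,0],-0.2],[[0,0,-0.08],[0,0,0],-0.2],[[0,0,-0.12],[0,0,0],0],[[0,0,-0.12],[0,0,0],0]]}}

```text
time: 8.28
ee_pos: [531.8, -180.3, 199.4]
eef_rot: [[-0.944, 0.331, 0.006], [0.331, 0.944, -0.003], [-0.007, -0.001, -1.0]]
force: [-0.3, -0.0, -0.3]
finger_gap: 42.7
gripper_force: 0.0
```

>>> {"name": "carry_out", "arguments": {"commands": [[[0.083,0.321,0],[0,0,-0.18],0.3],[[0.083,0.321,0],[0,0,-0.18],0.3],[[0.083,0.321,0],[0,0,-0.18],0.3],[[0.083,0.321,0],[0,0,-0.18],0.3],[[0.083,0.321,0],[0,0,-0.18],0.3],[[0.083,0.321,0],[0,0,-0.18],0.3],[[0.083,0.321,0],[0,0,-0.18],0.3],[[0.083,0.321,0],[0,0,-0.18],0.3],[[0.083,0.321,0],[0,0,-0.18],0.3],[[0.083,0.321,0],[0,0,-0.18],0.3]]}}

```text
time: 9.52
ee_pos: [558.7, 149.5, 196.4]
eef_rot: [[-0.987, 0.159, 0.0], [0.159, 0.987, -0.0], [-0.0, -0.0, -1.0]]
force: [0.7, 0.4, -0.8]
finger_gap: 55.6
gripper_force: 0.0
```

```bash
python3 - <<'E'
from h import *
s=r.state();im=snapshot("wrist")
print(s["time"],s["ee_pos"],s["eef_rot"].round(4))
np.savez("w2.npz",e=s["ee_pos"],R=s["eef_rot"])
d=np.array([-.988,.155,0]);m=np.array([539.5,153.8,16]);w=wp(s)
print(proj(w,[m-82*d,m+82*d]))
cv2.imwrite("pics/w2raw.png",im);cv2.imwrite("pics/w2.png",im)
E
```

```text
9.525 [558.74959625 149.50847714 196.35841507] [[-0.9874  0.1585  0.    ]
 [ 0.1585  0.9874 -0.    ]
 [-0.     -0.     -1.    ]]
[[318.0710546  273.2299291 ]
 [317.37619083  98.84956605]]
```

View pics/w2.png

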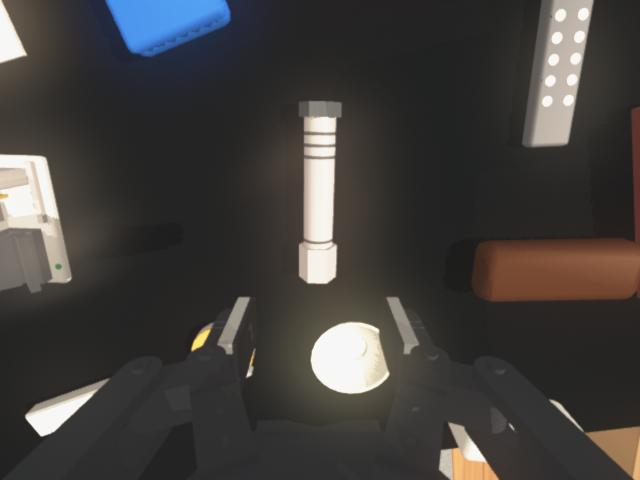

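```bash
python3 - <<'E'
from h import *
f=np.load("w2.npz");e,Rt=f["e"],f["R"];w=wp(dict(ee_pos=e,eef_rot=Rt))
T=lambda u,v,z:(Rt.T@(ray(w,u,v,z)-e))[:2].round(1)
for n,q in dict(tail=(320.3,101.5,30),tailin=(320,117,30),ring=(318,242,29),lens=(317.8,282,16),lensT=(317.8,279,32)).items(): print(n,T(*q),ray(w,*q).round(1))
E
```

```text
tail [98.8  3.3] [461.7 168.4  30. ]
tailin [86.8  3.1] [473.6 166.3  30. ]
ring [-24.4   1.4] [583. 147.  29.]
lens [-72.1   1.2] [630.1 139.3  16. ]
lensT [-61.2   1.2] [619.4 141.   32. ]
```

>>> {"name": "carry_out", "arguments": {"commands": [[[-0.0155,0.0015,0.05],[0,0,0.013],0.3],[[-0.0155,0.0015,0.1],[0,0,0.013],0.3],[[-0.0155,0.0015,0.15],[0,0,0.013],0.3],[[-0.0155,0.0015,0.18],[0,0,0.013],0.3],[[-0.0155,0.0015,0.193],[0,0,0.013],0.3],[[-0.0155,0.0015,0.193],[0,0,0.013],0.3],[[-0.0155,0.0015,0.193],[0,0,0.013],-1],[[-0.0155,0.0015,0.193],[0,0,0.013],-1],[[-0.0155,0.0015,0.193],[0,0,0.013],-1],[[-0.0155,0.0015,0.193],[0,0,0.013],-1],[[-0.0155,0.0015,0.193],[0,0,0.013],-1]], "grip_force": 80}}

```text
time: 10.95
ee_pos: [575.0, 149.5, 5.1]
eef_rot: [[-0.985, 0.17, 0.003], [0.17, 0.985, 0.0], [-0.003, 0.001, -1.0]]
force: [-1.7, -0.4, 5.3]
finger_gap: 25.9
gripper_force: 78.3
```

>>> {"name": "carry_out", "arguments": {"commands": [[[0,0,-0.02],[0,0,0],-1],[[0,0,-0.06],[0,0,0],-1],[[0,0,-0.11],[0,0,0],-1],[[0,0,-0.135],[0,0,0],-1],[[-0.01,-0.03,-0.135],[0,0,0],-1],[[-0.025,-0.07,-0.135],[0,0,0.01],-1],[[-0.04,-0.11,-0.135],[0,0,0.017],-1],[[-0.055,-0.15,-0.135],[0,0,0.017],-1],[[-0.069,-0.19,-0.135],[0,0,0.017],-1],[[-0.083,-0.23,-0.135],[0,0,0.017],-1],[[-0.097,-0.265,-0.135],[0,0,0.017],-1],[[-0.103,-0.285,-0.135],[0,0,0.017],-1],[[-0.103,-0.289,-0.135],[0,0,0.017],-1],[[-0.103,-0.289,-0.135],[0,0,0.017],-1],[[-0.103,-0.289,-0.135],[0,0,0.017],-1]]}}

```text
time: 12.82
ee_pos: [626.5, -151.5, 138.5]
eef_rot: [[-0.983, 0.185, -0.0], [0.185, 0.983, 0.0], [0.0, 0.0, -1.0]]
force: [0.1, -0.4, -1.3]
finger_gap: 25.5
gripper_force: 78.8
```

```bash
python3 - <<'E'
from h import *
s=r.state();im=snapshot("wrist");sd=snapshot("side")
print(s["time"],s["ee_pos"],s["eef_rot"].round(4),s["force"],s["ft_torque"])
np.savez("w3.npz",e=s["ee_pos"],R=s["eef_rot"])
p=camera_params("side");u,v=proj(p,[560,-150,80])[0].astype(int);print(u,v)
c=cv2.resize(sd[v-50:v+50,u-65:u+65],None,fx=3,fy=3,interpolation=cv2.INTER_CUBIC)
b=np.zeros((480,400,3),np.uint8);b[:300,:390]=c
cv2.imwrite("pics/w3.png",np.hstack([im[:,140:540],b]))
E
```

```text
12.825 [ 626.49109482 -151.49368899  138.52722607] [[-9.827e-01  1.853e-01 -0.000e+00]
 [ 1.853e-01  9.827e-01  2.000e-04]
 [ 1.000e-04  2.000e-04 -1.000e+00]] [ 0.12100016 -0.39715821 -1.34752944] [-0.00349993 -0.10288568  0.04525503]
345 204
```

View pics/w3.png

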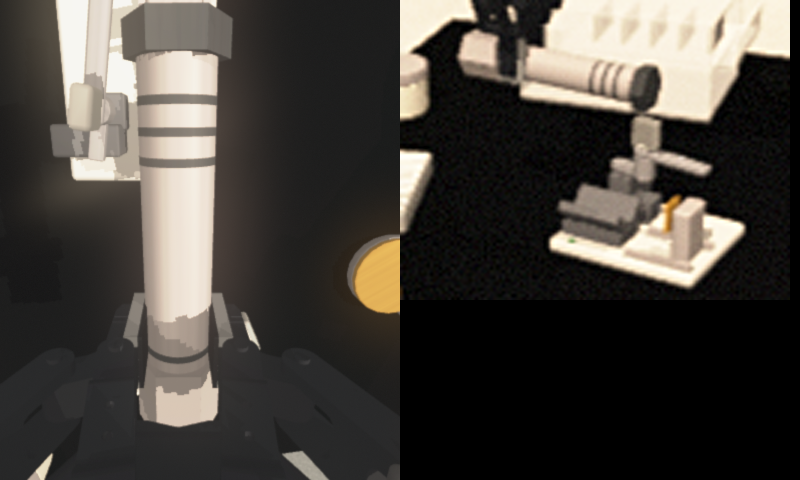

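The torch is held level by the barrel, the bar is parked over the stop end, and the trough is clear. The tail collar's upper edges are at about rows 3 and 50.

```bash
python3 - <<'E'
from h import *
H=camera_params("wrist")["hand_eye"];K=camera_params("wrist")["camera_matrix"]
def T(u,v,z):
    d=H[:3,:3]@np.linalg.inv(K)@[u,v,1];c=H[:3,3];return (c+d*(z-c[2])/d[2]).round(1)
print(T(322,3,-27),T(322,52,-25),T(320,354,-25))
E
```

```text
[115.1   2.2 -27. ] [102.9   2.2 -25. ] [ -5.8   1.8 -25. ]
```

>>> {"name": "carry_out", "arguments": {"commands": [[[0.001,-0.001,0.04],[0,0,0],-1],[[0.001,-0.001,0.075],[0,0,0],-1],[[0.001,-0.001,0.09],[0,0,0],-1],[[0.001,-0.001,0.096],[0,0,0],-1],[[0.001,-0.001,0.098],[0,0,0],-1],[[0.001,-0.001,0.1],[0,0,0],-1],[[0.001,-0.001,0.1],[0,0,0],-1]]}}

```text
time: 13.8
ee_pos: [625.6, -153.7, 38.9]
eef_rot: [[-0.982, 0.187, 0.001], [0.187, 0.982, -0.0], [-0.001, -0.0, -1.0]]
force: [0.2, -0.9, -2.0]
finger_gap: 25.7
gripper_force: 78.9
```

>>> {"name": "carry_out", "arguments": {"commands": [[[0,0,0.001],[0,0,0],-1],[[0,0,0.002],[0,0,0],-1],[[0,0,0.003],[0,0,0],-1],[[0,0,0.003],[0,0,0],-1]]}}

```text
time: 14.3
ee_pos: [625.4, -153.6, 35.3]
eef_rot: [[-0.982, 0.187, 0.0], [0.187, 0.982, 0.0], [-0.0, 0.0, -1.0]]
force: [0.2, -0.3, -1.5]
finger_gap: 25.7
gripper_force: 78.9
```

>>> {"name": "carry_out", "arguments": {"commands": [[[0,0,0.001],[0,0,0],-1],[[0,0,0.002],[0,0,0],-1],[[0,0,0.002],[0,0,0],-1]]}}

```text
time: 14.68
ee_pos: [625.6, -153.8, 34.0]
eef_rot: [[-0.982, 0.187, 0.001], [0.187, 0.982, -0.001], [-0.001, -0.0, -1.0]]
force: [-1.2, 0.1, 4.9]
finger_gap: 25.3
gripper_force: 79.5
```

>>> {"name": "carry_out", "arguments": {"commands": [[[0,0,-0.0012],[0,0,0],-1],[[0.002,0,-0.0012],[0,0,0],-1],[[0.004,0,-0.0012],[0,0,0],-1],[[0.006,0,-0.0012],[0,0,0],-1],[[0.008,0,-0.0012],[0,0,0],-1],[[0.01,0,-0.0012],[0,0,0],-1],[[0.012,0,-0.0012],[0,0,0],-1],[[0.014,0,-0.0012],[0,0,0],-1],[[0.016,0,-0.0012],[0,0,0],-1],[[0.016,0,-0.0012],[0,0,0],-1]]}}

```text
time: 15.92
ee_pos: [609.6, -150.7, 34.7]
eef_rot: [[-0.982, 0.187, -0.0], [0.187, 0.982, -0.0], [0.0, -0.0, -1.0]]
force: [2.2, -2.8, 5.5]
finger_gap: 25.0
gripper_force: 79.4
```

>>> {"name": "carry_out", "arguments": {"commands": [[[0.001,0,0],[0,0,0],-1],[[0.002,0,0],[0,0,0],-1],[[0.003,0,0],[0,0,0],-1],[[0.004,0,0],[0,0,0],-1],[[0.005,0,0],[0,0,0],-1],[[0.005,0,0],[0,0,0],-1]]}}

```text
time: 16.68
ee_pos: [605.1, -149.9, 34.8]
eef_rot: [[-0.982, 0.187, 0.001], [0.187, 0.982, -0.001], [-0.001, -0.0, -1.0]]
force: [4.1, -4.2, 3.9]
finger_gap: 25.4
gripper_force: 79.4
```

>>> {"name": "carry_out", "arguments": {"commands": [[[0.0007,0,0],[0,0,0],-1],[[0.0014,0,0],[0,0,0],-1],[[0.0014,0,0],[0,0,0],-1]]}}

```text
time: 17.05
ee_pos: [603.8, -149.7, 34.8]
eef_rot: [[-0.982, 0.187, 0.001], [0.187, 0.982, -0.001], [-0.001, -0.0, -1.0]]
force: [4.9, -3.1, 5.1]
finger_gap: 25.6
gripper_force: 79.4
```

>>> {"name": "carry_out", "arguments": {"commands": [[[0.0007,0,0],[0,0,0],-1],[[0.0012,0,0],[0,0,0],-1],[[0.0012,0,0],[0,0,0],-1]]}}

```text
time: 17.42
ee_pos: [602.6, -149.4, 34.8]
eef_rot: [[-0.982, 0.187, 0.001], [0.187, 0.982, -0.001], [-0.001, -0.0, -1.0]]
force: [4.6, -3.7, 4.7]
finger_gap: 25.2
gripper_force: 79.4
```

>>> {"name": "carry_out", "arguments": {"commands": [[[0.0005,0,0],[0,0,0],-1],[[0.001,0,0],[0,0,0],-1],[[0.001,0,0],[0,0,0],-1]]}}

```text
time: 17.8
ee_pos: [601.8, -149.3, 34.8]
eef_rot: [[-0.982, 0.187, 0.002], [0.187, 0.982, -0.001], [-0.002, -0.0, -1.0]]
force: [5.5, -2.9, 3.8]
finger_gap: 25.1
gripper_force: 79.4
```

>>> {"name": "carry_out", "arguments": {"commands": [[[0.0005,0,0],[0,0,0],-1],[[0.001,0,0],[0,0,0],-1],[[0.001,0,0],[0,0,0],-1]]}}

```text
time: 18.18
ee_pos: [601.1, -149.2, 34.9]
eef_rot: [[-0.982, 0.187, 0.002], [0.187, 0.982, -0.001], [-0.002, -0.0, -1.0]]
force: [7.9, -2.9, 3.5]
finger_gap: 25.5
gripper_force: 79.4
```

>>> {"name": "carry_out", "arguments": {"commands": [[[0.0005,0,0],[0,0,0],-1],[[0.001,0,0],[0,0,0],-1],[[0.001,0,0],[0,0,0],-1]]}}

```text
time: 18.55
ee_pos: [600.5, -149.1, 34.9]
eef_rot: [[-0.982, 0.187, 0.003], [0.187, 0.982, -0.001], [-0.003, -0.0, -1.0]]
force: [8.9, -4.0, 2.7]
finger_gap: 25.7
gripper_force: 79.4
```

```bash
python3 - <<'E'
from h import *
s=r.state();im=snapshot("wrist");sd=snapshot("side");tp=snapshot("top")
p=camera_params("side");u,v=proj(p,[520,-150,50])[0].astype(int)
c=cv2.resize(sd[v-38:v+38,u-50:u+50],(400,304),interpolation=cv2.INTER_CUBIC)
p=camera_params("top");u,v=proj(p,[520,-150,50])[0].astype(int)
t=cv2.resize(tp[v-37:v+37,u-50:u+50],(400,296),interpolation=cv2.INTER_CUBIC)
w=cv2.resize(im[0:300,220:420],(400,600),interpolation=cv2.INTER_CUBIC)
cv2.imwrite("pics/w4.png",np.hstack([w,np.vstack([c,t])]))
E
```

```text
(no output)
```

View pics/w4.png

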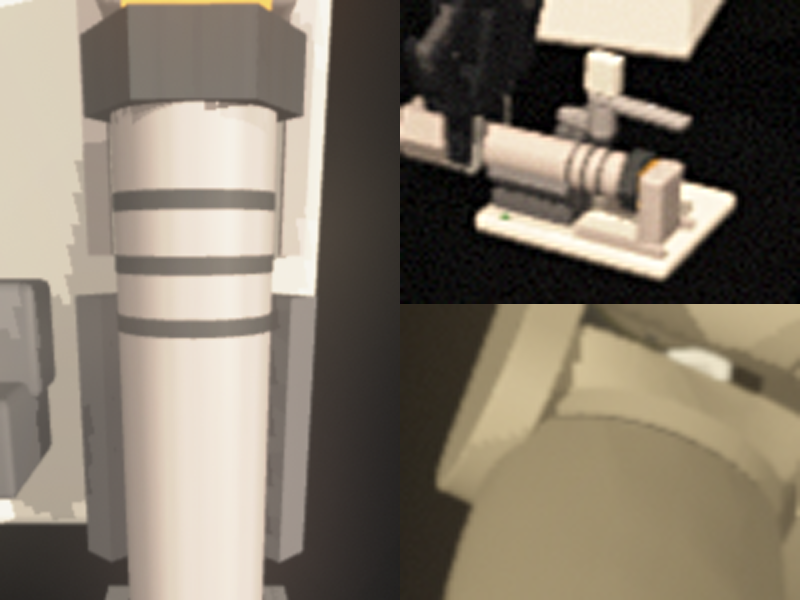

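The tail sits against the brass plate and the barrel is seated in the V. The tail edge is still at row 3–4, so the grip has not slipped. I'll push a little more for a clear force step.

>>> {"name": "carry_out", "arguments": {"commands": [[[0.0005,0,0],[0,0,0],-1],[[0.001,0,0],[0,0,0],-1],[[0.001,0,0],[0,0,0],-1]]}}

```text
time: 19.08
ee_pos: [599.9, -149.0, 34.9]
eef_rot: [[-0.982, 0.187, 0.004], [0.187, 0.982, -0.001], [-0.004, -0.001, -1.0]]
force: [9.4, -3.7, 2.7]
finger_gap: 25.3
gripper_force: 79.3
```

```bash
python3 - <<'E'
from h import *
im=snapshot("wrist");cv2.imwrite("pics/w5raw.png",im);s=r.state();print(s["force"],s["ee_pos"])
a=cv2.imread("pics/w3.png")[:,180-6:180+6].mean((1,2));b=im[:,314:326].mean((1,2))
def dips(g):
    o=[]
    for l,h in((85,112),(118,145),(150,175),(340,368)):
        w=np.clip(g[l:h].max()-g[l:h]-0.4*np.ptp(g[l:h]),0,None);o.append((w*np.arange(l,h)).sum()/w.sum())
    return np.round(o,2)
print(dips(a),dips(b)); print(b[:12].round())
w4=cv2.imread("pics/w4.png")[:,190:210].mean((1,2)); print(dips(cv2.resize(w4.reshape(-1,1),(1,300)).ravel().tolist()+[0]*180 if 0 else np.r_[cv2.resize(w4.reshape(-1,1).astype(np.float32),(1,300)).ravel(),np.arange(180)]))
E
```

```text
[ 9.88595775 -3.07907128  2.01140095] [ 599.84810765 -148.98246815   34.96080412]
[ 98.46 131.69 163.21 360.  ] [ 99.03 132.69 164.28 360.31]
[193. 177. 140. 121. 119. 119. 119. 119. 119. 119. 119. 119.]
[ 99.03 132.65 164.2  345.07]
```

>>> {"name": "carry_out", "arguments": {"commands": [[[0.0005,0,0],[0,0,0],-1],[[0.001,0,0],[0,0,0],-1],[[0.001,0,0],[0,0,0],-1],[[0.001,0,0],[0,0,0],-1]]}}

```text
time: 19.62
ee_pos: [599.3, -148.8, 35.0]
eef_rot: [[-0.982, 0.187, 0.005], [0.187, 0.982, -0.002], [-0.005, -0.001, -1.0]]
force: [11.0, -3.3, 1.4]
finger_gap: 25.6
gripper_force: 79.3
```

```bash
cat >> h.py <<'E'
def rings():
    im=snapshot("wrist");g=im[:,314:326].mean((1,2));o=[]
    for l,h in((85,112),(118,145),(150,175)):
        w=np.clip(g[l:h].max()-g[l:h]-0.4*np.ptp(g[l:h]),0,None);o.append((w*np.arange(l,h)).sum()/w.sum())
    s=r.state();print(np.round(o,2),s["ee_pos"],s["force"],s["eef_rot"][:,2].round(4))
E
python3 -c "
from h import *
rings()"
```

```text
[ 99.03 132.69 164.33] [ 599.27522198 -148.78542624   35.00456823] [11.6071222  -4.24959575  1.20079736] [ 0.0051 -0.0015 -1.    ]
```

```bash
python3 - <<'E'
from h import *
im=snapshot("wrist");cv2.imwrite("pics/w6raw.png",im)
old=cv2.imread("pics/w5raw.png")
w4=cv2.resize(cv2.imread("pics/w4.png")[:600,:400],(200,300),interpolation=cv2.INTER_AREA)
def match(A,B,x0,y0,w,h,m=8):
    t=A[y0:y0+h,x0:x0+w];R=cv2.matchTemplate(B[y0-m:y0+h+m,x0-m:x0+w+m],t,cv2.TM_SQDIFF_NORMED)
    R=-R;y,x=np.unravel_index(R.argmax(),R.shape);f=lambda a,b,c:(a-c)/(2*(a-2*b+c))
    return round(x-m+f(R[y,x-1],R[y,x],R[y,x+1]),2),round(y-m+f(R[y-1,x],R[y,x],R[y+1,x]),2)
for n,B in(("w4",w4),("w5",old[:300,220:420])):
    N=im[:300,220:420]
    print(n,"trough corner L",match(B,N,30,130,25,35),"R",match(B,N,140,130,20,35),"Vend",match(B,N,40,262,22,25),"knob",match(B,N,10,130,18,60),"ring",match(B,N,65,92,60,60))
E
```

```text
w4 trough corner L (np.float64(0.15), np.float64(3.06)) R (np.float64(-0.17), np.float64(3.11)) Vend (np.float64(-0.02), np.float64(2.44)) knob (np.float64(0.14), np.float64(2.67)) ring (np.float64(0.01), np.float64(0.07))
w5 trough corner L (np.float64(0.07), np.float64(1.44)) R (np.float64(-0.14), np.float64(1.51)) Vend (np.float64(0.04), np.float64(1.06)) knob (np.float64(-0.03), np.float64(1.46)) ring (np.float64(-0.01), np.float64(0.03))
```

Static features moved 1.2 mm in the wrist image while the torch stayed fixed to the hand. So the torch is still sliding, and the rising force comes from strain in the grip. I'll let go, let the torch settle in the V, regrip 6 mm further back and push again.

>>> {"name": "carry_out", "arguments": {"commands": [[[0,0,0],[0,0,0],-0.1],[[-0.003,0,0],[0,0,0],-0.1],[[-0.006,0,0],[0,0,0],-0.1],[[-0.006,0,0],[0,0,0],-0.1],[[-0.006,0,0],[0,0,0],-1],[[-0.006,0,0],[0,0,0],-1],[[-0.006,0,0],[0,0,0],-1],[[-0.006,0,0],[0,0,0],-1]], "grip_force": 40}}

```text
time: 20.72
ee_pos: [603.1, -149.6, 34.6]
eef_rot: [[-0.982, 0.187, -0.0], [0.187, 0.982, -0.0], [0.0, -0.0, -1.0]]
force: [-1.0, -1.9, 0.3]
finger_gap: 26.7
gripper_force: 39.3
```

```bash
python3 -c "
from h import *
rings();cv2.imwrite('pics/w7raw.png',snapshot('wrist'))"
```

```text
[ 97.36 130.98 162.71] [ 603.10942153 -149.56727996   34.55216588] [-0.42505706 -2.76109997  0.94016484] [-1.e-04 -3.e-04 -1.e+00]
```

>>> {"name": "carry_out", "arguments": {"commands": [[[0.001,0,0],[0,0,0],-1],[[0.002,0,0],[0,0,0],-1],[[0.003,0,0],[0,0,0],-1],[[0.003,0,0],[0,0,0],-1]]}}

```text
time: 21.32
ee_pos: [601.2, -149.1, 34.9]
eef_rot: [[-0.982, 0.187, 0.003], [0.187, 0.982, -0.001], [-0.003, -0.0, -1.0]]
force: [4.9, -2.6, -0.9]
finger_gap: 26.4
gripper_force: 39.3
```

```bash
python3 - <<'E'
from h import *
rings();im=snapshot('wrist');cv2.imwrite('pics/w8raw.png',im)
f=[cv2.imread(f"pics/{n}raw.png")[:480,220:420] for n in("w6","w7","w8")]
def match(A,B,x0,y0,w,h,m=22):
    t=A[y0:y0+h,x0:x0+w];R=cv2.matchTemplate(B[y0-m:y0+h+m,x0-4:x0+w+4],t,cv2.TM_SQDIFF_NORMED)
    y,x=np.unravel_index(R.argmin(),R.shape);return x-4,y-m
for A,B in((f[0],f[1]),(f[1],f[2])):
    print("corner",match(A,B,30,130,25,35),"R",match(A,B,140,130,20,35),"Vend",match(A,B,40,262,22,25),"ring",match(A,B,65,92,60,60),"tailedge",match(A,B,40,30,110,40))
E
```

```text
[ 97.39 130.98 162.71] [ 601.18630981 -149.0755682    34.88778698] [ 4.32553884 -3.61782296 -0.0464069 ] [ 2.7e-03 -8.0e-04 -1.0e+00]
corner (np.int64(-1), np.int64(-10)) R (np.int64(1), np.int64(-10)) Vend (np.int64(0), np.int64(-7)) ring (np.int64(0), np.int64(-2)) tailedge (np.int64(1), np.int64(-2))
corner (np.int64(0), np.int64(5)) R (np.int64(-1), np.int64(5)) Vend (np.int64(0), np.int64(4)) ring (np.int64(0), np.int64(0)) tailedge (np.int64(0), np.int64(0))
```

>>> {"name": "carry_out", "arguments": {"commands": [[[0.0005,0,0],[0,0,0],-1],[[0.001,0,0],[0,0,0],-1],[[0.001,0,0],[0,0,0],-1],[[0.001,0,0],[0,0,0],-1]]}}

```text
time: 21.92
ee_pos: [600.6, -149.0, 34.9]
eef_rot: [[-0.982, 0.187, 0.004], [0.187, 0.982, -0.001], [-0.004, -0.0, -1.0]]
force: [6.6, -3.0, -1.5]
finger_gap: 26.8
gripper_force: 39.4
```

>>> {"name": "carry_out", "arguments": {"commands": [[[-0.0005,0,0],[0,0,0],-1],[[-0.001,0,0],[0,0,0],-1],[[-0.001,0,0],[0,0,0],-1],[[-0.001,0,0],[0,0,0],-1]]}}

```text
time: 22.42
ee_pos: [601.1, -149.1, 34.8]
eef_rot: [[-0.982, 0.187, 0.002], [0.187, 0.982, -0.001], [-0.002, -0.0, -1.0]]
force: [4.1, -3.0, -0.4]
finger_gap: 26.6
gripper_force: 39.4
```

```bash
python3 - <<'E'
from h import *
rings()
sd=snapshot("side");p=camera_params("side");u,v=proj(p,[490,-130,50])[0].astype(int)
c=cv2.resize(sd[v-20:v+20,u-25:u+25],(500,400),interpolation=cv2.INTER_CUBIC)
cv2.imwrite("pics/s5.png",c)
E
```

```text
[ 97.37 130.98 162.7 ] [ 601.03974919 -149.07277737   34.84156319] [ 3.01996541 -2.32448891  0.24825302] [ 2.3e-03 -7.0e-04 -1.0e+00]
```

View pics/s5.png

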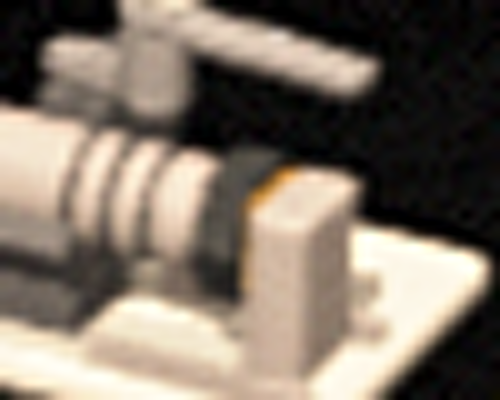

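The side view shows the brass plate flush between tail and stop, so the contact is home. The force also rises and falls elastically against the stop. I'll ease off to about 2 N and open.

>>> {"name": "carry_out", "arguments": {"commands": [[[-0.0005,0,0],[0,0,0],-1],[[-0.0008,0,0],[0,0,0],-1],[[-0.0008,0,0],[0,0,0],-1]]}}

```text
time: 22.9
ee_pos: [601.2, -149.1, 34.8]
eef_rot: [[-0.982, 0.187, 0.001], [0.187, 0.982, -0.0], [-0.001, -0.0, -1.0]]
force: [2.4, -4.0, 2.0]
finger_gap: 26.6
gripper_force: 39.6
```

```bash
python3 -c "
from h import *
rings();cv2.imwrite('pics/w9raw.png',snapshot('wrist'))"
```

```text
[ 97.37 130.95 162.44] [ 601.15071227 -149.08194658   34.75251197] [ 1.62407691 -3.13498146  3.44795582] [ 5.e-04 -3.e-04 -1.e+00]
```

>>> {"name": "carry_out", "arguments": {"commands": [[[0,0,0],[0,0,0],-0.1],[[0,0,0],[0,0,0],-0.1],[[0,0,0],[0,0,0],-0.1],[[0,0,0],[0,0,0],-0.1]]}}

```text
time: 23.5
ee_pos: [600.9, -148.8, 34.4]
eef_rot: [[-0.982, 0.187, -0.001], [0.187, 0.982, 0.0], [0.001, 0.0, -1.0]]
force: [-0.1, 0.3, 0.5]
finger_gap: 38.3
gripper_force: 0.0
```

```bash
python3 - <<'E'
from h import *
rings();im=snapshot('wrist');cv2.imwrite('pics/w10raw.png',im)
f=[cv2.imread(f"pics/{n}raw.png")[:480,220:420] for n in("w6","w9","w10")]
def match(A,B,x0,y0,w,h,m=22):
    t=A[y0:y0+h,x0:x0+w];R=-cv2.matchTemplate(B[y0-m:y0+h+m,x0-4:x0+w+4],t,cv2.TM_SQDIFF_NORMED)
    y,x=np.unravel_index(R.argmax(),R.shape);a,b,c=R[y-1:y+2,x];return round(y-m+(a-c)/(2*(a-2*b+c)),2)
for A,B in((f[0],f[2]),(f[1],f[2])):
    print("corner",match(A,B,30,130,25,35),"R",match(A,B,140,130,20,35),"Vend",match(A,B,40,262,22,25),"ring",match(A,B,65,92,60,60),"tailedge",match(A,B,40,30,110,40))
E
```

```text
[102.19 135.69 167.19] [ 600.89805027 -148.82136022   34.40550249] [ 0.8884257  -0.18319432 -0.4331995 ] [-4.e-04  3.e-04 -1.e+00]
corner -3.91 R -4.06 Vend -2.51 ring 2.83 tailedge 3.33
corner 0.83 R 0.79 Vend 0.71 ring 4.62 tailedge 4.95
```

>>> {"name": "carry_out", "arguments": {"commands": [[[0,0,-0.03],[0,0,0],0],[[0,0,-0.08],[0,0,0],0],[[0,0,-0.13],[0,0,0],0],[[0.02,-0.014,-0.13],[0,0,0.05],0],[[0.045,-0.03,-0.13],[0,0,0.1],0],[[0.065,-0.044,-0.13],[0,0,0.148],0],[[0.065,-0.044,-0.13],[0,0,0.148],0],[[0.065,-0.044,-0.13],[0,0,0.148],0]]}}

```text
time: 24.6
ee_pos: [529.5, -179.9, 164.6]
eef_rot: [[-0.944, 0.329, 0.0], [0.329, 0.944, -0.0], [-0.0, 0.0, -1.0]]
force: [0.4, -0.4, -0.3]
finger_gap: 42.5
gripper_force: 0.0
```

```bash
python3 - <<'E'
from h import *
s=r.state();im=snapshot("wrist");w=wp(s)
print(s["time"],s["ee_pos"],s["eef_rot"][:,0])
# pink/none; mark predicted knob top and bar
k=np.array([528.5,-179.7]);a=np.radians(169.2-90+81.4);b=k+60*np.array([np.cos(a),np.sin(a)])
a0=np.radians(169.2);xd=np.array([np.cos(a0),np.sin(a0)]);o=np.array([586,-144.9])
for P in([*k,102],[*b,76],[*(o+99*xd),46]):
    q=proj(w,P)[0];print(q.round(1));cv2.circle(im,tuple(int(v) for v in q),2,(0,0,255),-1)
sd=snapshot("side");p=camera_params("side");u,v=proj(p,[490,-130,50])[0].astype(int)
c=cv2.resize(sd[v-24:v+24,u-20:u+20],(400,480),interpolation=cv2.INTER_CUBIC)
cv2.imwrite("pics/w11.png",np.hstack([im[:,120:520],c]))
E
```

```text
24.6 [ 529.51086038 -179.92105117  164.60811035] [-9.44398631e-01  3.28802377e-01 -4.71052068e-04]
[316.  258.2]
[316.3 157.5]
[366.8 160.4]
```

View pics/w11.png

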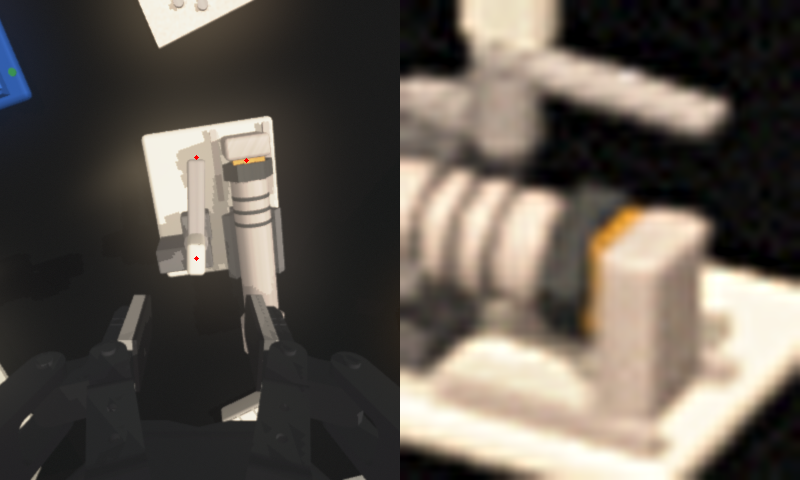

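```bash
python3 - <<'E'
from h import *
im=snapshot("wrist")
for u in (356,366,376): print(u,[tuple(int(x) for x in im[v,u]) for v in range(152,172)])
a=cv2.imread("pics/s5.png").astype(int);b=cv2.imread("pics/w11.png")[:,400:].astype(int)
for c in(a,b): print(np.clip((c[...,2]-c[...,0]-60),0,None).sum())
E
```

```text
356 [(198, 216, 229), (196, 215, 228), (195, 215, 228), (195, 214, 227), (191, 211, 225), (181, 199, 217), (166, 182, 201), (144, 162, 181), (111, 162, 202), (102, 185, 230), (103, 195, 237), (104, 194, 236), (97, 170, 218), (87, 122, 149), (86, 97, 106), (86, 95, 100), (84, 92, 98), (79, 88, 94), (78, 87, 93), (78, 86, 92)]
366 [(198, 215, 229), (197, 215, 229), (196, 214, 228), (186, 205, 221), (172, 188, 209), (155, 171, 190), (118, 150, 178), (103, 180, 226), (104, 195, 237), (104, 197, 238), (103, 192, 236), (91, 148, 188), (96, 115, 130), (101, 111, 117), (101, 110, 116), (101, 110, 116), (101, 110, 116), (101, 111, 116), (101, 111, 116), (102, 111, 116)]
376 [(196, 215, 228), (194, 213, 227), (185, 202, 220), (169, 185, 205), (146, 164, 184), (110, 159, 199), (97, 179, 227), (99, 188, 234), (99, 186, 233), (91, 161, 210), (88, 119, 144), (95, 106, 114), (100, 108, 114), (100, 109, 114), (100, 109, 114), (100, 109, 114), (100, 109, 114), (100, 109, 115), (99, 108, 113), (100, 109, 114)]
48393
106848
```

The overlay dots land on the knob, the bar tip and the plate. The tail, plate and stop are in line, and the bar is still parked. Now I grip the knob.

>>> {"name": "carry_out", "arguments": {"commands": [[[0.001,0,0.04],[0,0,0],-0.1],[[0.001,0,0.07],[0,0,0],-0.1],[[0.001,0,0.086],[0,0,0],-0.1],[[0.001,0,0.086],[0,0,0],-0.1],[[0.001,0,0.086],[0,0,0],-1],[[0.001,0,0.086],[0,0,0],-1],[[0.001,0,0.086],[0,0,0],-1],[[0.001,0,0.086],[0,0,0],-1],[[0.001,0,0.086],[0,0,0],-1]], "grip_force": 50}}

```text
time: 25.88
ee_pos: [528.3, -180.5, 79.6]
eef_rot: [[-0.944, 0.33, 0.001], [0.33, 0.944, -0.002], [-0.002, -0.001, -1.0]]
force: [-2.6, -4.4, 6.1]
finger_gap: 11.2
gripper_force: 51.2
```

>>> {"name": "carry_out", "arguments": {"commands": [[[0,0,-0.002],[0,0,0],-1],[[0,0,-0.004],[0,0,0],-1],[[0,0,-0.005],[0,0,0],-1],[[0,0,-0.005],[0,0,0],-1]]}}

```text
time: 26.38
ee_pos: [528.2, -180.5, 83.1]
eef_rot: [[-0.944, 0.33, 0.0], [0.33, 0.944, -0.001], [-0.001, -0.001, -1.0]]
force: [1.7, -6.4, -8.2]
finger_gap: 11.0
gripper_force: 49.3
```

>>> {"name": "carry_out", "arguments": {"commands": [[[0,0,0],[0,0,0.1],-1],[[0,0,0],[0,0,0.2],-1],[[0,0,0],[0,0,0.32],-1],[[0,0,0],[0,0,0.44],-1],[[0,0,0],[0,0,0.56],-1],[[0,0,0],[0,0,0.68],-1],[[0,0,0],[0,0,0.8],-1],[[0,0,0],[0,0,0.92],-1],[[0,0,0],[0,0,1.04],-1],[[0,0,0],[0,0,1.16],-1],[[0,0,0],[0,0,1.28],-1],[[0,0,0],[0,0,1.36],-1],[[0,0,0],[0,0,1.42],-1],[[0,0,0],[0,0,1.425],-1],[[0,0,0],[0,0,1.425],-1]]}}

```text
time: 28.25
ee_pos: [530.0, -179.7, 83.5]
eef_rot: [[0.189, 0.982, 0.005], [0.982, -0.189, -0.0], [0.001, 0.005, -1.0]]
force: [9.4, -0.7, -7.8]
finger_gap: 11.0
gripper_force: 49.5
```

>>> {"name": "carry_out", "arguments": {"commands": [[[0,0,0.0015],[0,0,0],-1],[[0,0,0.003],[0,0,0],-1],[[0,0,0.0045],[0,0,0],-1],[[0,0,0.006],[0,0,0],-1],[[0,0,0.0075],[0,0,0],-1],[[0,0,0.009],[0,0,0],-1],[[0,0,0.0105],[0,0,0],-1],[[0,0,0.0105],[0,0,0],-1]]}}

```text
time: 29.25
ee_pos: [530.0, -179.7, 73.0]
eef_rot: [[0.189, 0.982, 0.005], [0.982, -0.189, -0.0], [0.001, 0.005, -1.0]]
force: [9.1, -0.8, -6.0]
finger_gap: 11.0
gripper_force: 49.6
```

>>> {"name": "carry_out", "arguments": {"commands": [[[0,0,0.0008],[0,0,0],-1],[[0,0,0.0015],[0,0,0],-1],[[0,0,0.002],[0,0,0],-1],[[0,0,0.002],[0,0,0],-1]]}}

```text
time: 29.75
ee_pos: [530.0, -179.7, 71.1]
eef_rot: [[0.189, 0.982, 0.005], [0.982, -0.189, -0.0], [0.001, 0.005, -1.0]]
force: [7.9, -0.4, -6.1]
finger_gap: 10.7
gripper_force: 49.7
```

>>> {"name": "carry_out", "arguments": {"commands": [[[0,0,0.0004],[0,0,0],-1],[[0,0,0.0008],[0,0,0],-1],[[0,0,0.0008],[0,0,0],-1]]}}

```text
time: 30.12
ee_pos: [530.0, -179.7, 70.5]
eef_rot: [[0.189, 0.982, 0.005], [0.982, -0.189, -0.001], [0.0, 0.005, -1.0]]
force: [8.4, -0.5, -4.9]
finger_gap: 10.8
gripper_force: 50.0
```

>>> {"name": "carry_out", "arguments": {"commands": [[[0,0,0.0004],[0,0,0],-1],[[0,0,0.0008],[0,0,0],-1],[[0,0,0.0008],[0,0,0],-1]]}}

```text
time: 30.5
ee_pos: [530.0, -179.8, 70.3]
eef_rot: [[0.189, 0.982, 0.005], [0.982, -0.189, -0.001], [0.0, 0.005, -1.0]]
force: [6.7, -0.5, 0.8]
finger_gap: 11.0
gripper_force: 50.8
```

>>> {"name": "carry_out", "arguments": {"commands": [[[0,0.0008,0],[0,0,0],-1],[[0,0.0014,0],[0,0,0],-1],[[0,0.0014,0],[0,0,0],-1]]}}

```text
time: 30.88
ee_pos: [530.1, -179.9, 70.2]
eef_rot: [[0.189, 0.982, 0.002], [0.982, -0.189, -0.0], [0.0, 0.002, -1.0]]
force: [3.2, 1.4, 6.3]
finger_gap: 10.9
gripper_force: 51.5
```

>>> {"name": "carry_out", "arguments": {"commands": [[[0,0,0],[0,0,0],-0.6],[[0,0,0],[0,0,0],-0.3],[[0,0,0],[0,0,0],-0.1],[[0,0,0],[0,0,0],-0.1],[[0,0,-0.03],[0,0,0],-0.1],[[0,0,-0.08],[0,0,0],-0.1],[[0,0,-0.13],[0,0,0],-0.1],[[0,0,-0.13],[0,0,0],-0.1]]}}

```text
time: 31.88
ee_pos: [530.6, -180.7, 203.2]
eef_rot: [[0.189, 0.982, 0.007], [0.982, -0.189, -0.004], [-0.003, 0.007, -1.0]]
force: [0.5, 0.5, -0.2]
finger_gap: 38.3
gripper_force: 0.0
```

```bash
python3 - <<'E'
from h import *
s=r.state();im=snapshot("wrist");print(s["time"],s["ee_pos"],s["force"],s["finger_gap"])
sd=snapshot("side");p=camera_params("side");u,v=proj(p,[500,-130,55])[0].astype(int)
c=cv2.resize(sd[v-24:v+24,u-20:u+20],(400,480),interpolation=cv2.INTER_CUBIC)
cv2.imwrite("pics/w12.png",np.hstack([cv2.resize(im[120:360,220:420],(400,480)),c]))
b=c.astype(int);print(np.clip((b[...,2]-b[...,0]-60),0,None).sum())
E
```

```text
31.875 [ 530.56002263 -180.65525666  203.16245051] [ 0.46541329  0.51883229 -0.20556578] 38.28944899746722
105463
```

View pics/w12.png

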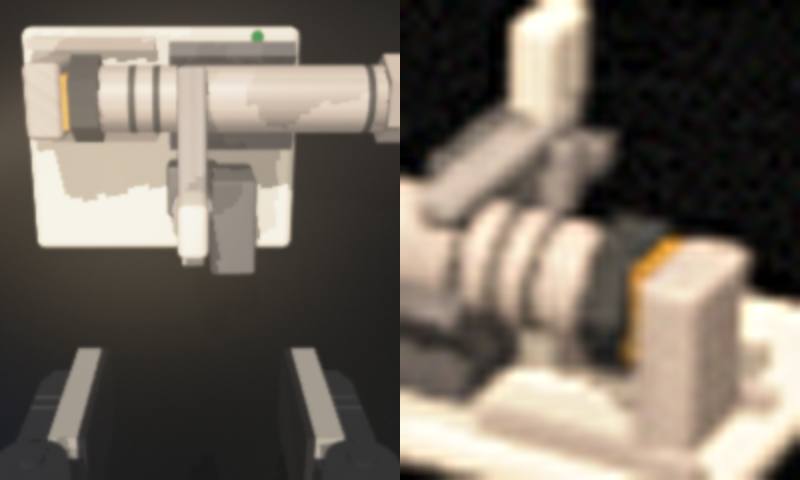

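The torch lies in the trough with the brass plate tight between tail and stop. The bar is down across the barrel and the hand is clear, so I'm handing in.

```bash
python3 -c "
from plant import ticket
print(ticket.sign_off())"
```

```text
the job is handed in; nothing more can be done
None
```

I handed the job in at about 32 s: the torch is in the trough with its tail against the contact and the bar let down by hand onto the barrel. No gap shows between plate and stop, but the torch eased back about 1 mm when I let go, so "fully home" is judged from the pictures and the push force.

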